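# Bring the trim-clip stock tags up to date

### The job

Some clip bins have just been refilled: set the stock board right, so that only the full clip bins show green: the tag in front of each full bin must lie with its green face up, and the tag in front of the nearly empty bin with its orange face up. With a fingertip, gently push the wrong tags over until they drop against their other stop; pinch and lift nothing, and leave the bins and everything else on the bench where they stand.

Things in the scene. Friction and masses are not known exactly. Their poses are not given: they have to be found in the camera images.
- board: plywood stock board lying on the table, 320 (own x) x 540 (own y) x 12 mm, origin centre of its underside. Four bays 125 mm apart along its y, parted by painted stripes. A tag stand is 85 mm on the robot's side of the board's middle; its bin is straight behind it, 145 mm from the pivot along the board's x (the neighbours' bins are over 180 mm away)
- pivot_a (a point): middle of the hinge pin of a fixed tag stand, 57 mm above the table; its axes are the board's: pin along x, y to the left as the robot sees it, z up. The stand is 56 mm long along x; apart from the tag, it reaches at most 14 mm above the pin and 16 mm to either side of it
- tag_a (a joint): hinged tag at pivot_a: plate 44 mm wide, 5 mm thick, reaching 60 mm from the pin. 0 upright, stops at +0.66 rad (leans to pivot's -y, GREEN face up) and -0.66 (leans to +y, ORANGE face up). Leaning, its free edge is 37 mm to the side and 47 mm above the pin. 50 g, no spring: a light sideways push at the edge raises it; past upright it falls to the other stop
- pivot_b (a point): middle of the hinge pin of a fixed tag stand, 57 mm above the table; its axes are the board's: pin along x, y to the left as the robot sees it, z up. The stand is 56 mm long along x; apart from the tag, it reaches at most 14 mm above the pin and 16 mm to either side of it
- tag_b (a joint): hinged tag at pivot_b: plate 44 mm wide, 5 mm thick, reaching 60 mm from the pin. 0 upright, stops at +0.66 rad (leans to pivot's -y, GREEN face up) and -0.66 (leans to +y, ORANGE face up). Leaning, its free edge is 37 mm to the side and 47 mm above the pin. 50 g, no spring: a light sideways push at the edge raises it; past upright it falls to the other stop
- pivot_c (a point): middle of the hinge pin of a fixed tag stand, 57 mm above the table; its axes are the board's: pin along x, y to the left as the robot sees it, z up. The stand is 56 mm long along x; apart from the tag, it reaches at most 14 mm above the pin and 16 mm to either side of it
- tag_c (a joint): hinged tag at pivot_c: plate 44 mm wide, 5 mm thick, reaching 60 mm from the pin. 0 upright, stops at +0.66 rad (leans to pivot's -y, GREEN face up) and -0.66 (leans to +y, ORANGE face up). Leaning, its free edge is 37 mm to the side and 47 mm above the pin. 50 g, no spring: a light sideways push at the edge raises it; past upright it falls to the other stop
- pivot_d (a point): middle of the hinge pin of a fixed tag stand, 57 mm above the table; its axes are the board's: pin along x, y to the left as the robot sees it, z up. The stand is 56 mm long along x; apart from the tag, it reaches at most 14 mm above the pin and 16 mm to either side of it
- tag_d (a joint): hinged tag at pivot_d: plate 44 mm wide, 5 mm thick, reaching 60 mm from the pin. 0 upright, stops at +0.66 rad (leans to pivot's -y, GREEN face up) and -0.66 (leans to +y, ORANGE face up). Leaning, its free edge is 37 mm to the side and 47 mm above the pin. 50 g, no spring: a light sideways push at the edge raises it; past upright it falls to the other stop
- bin_full_1: FULL: heaped over its rim with white plastic trim clips (up to 75 mm high), blue open bin 100 x 85 mm, 55 mm high, walls 3 mm, standing loose on the board; origin centre of its underside
- bin_full_2: FULL: heaped over its rim with white plastic trim clips (up to 75 mm high), blue open bin 100 x 85 mm, 55 mm high, walls 3 mm, standing loose on the board; origin centre of its underside
- bin_full_3: FULL: heaped over its rim with white plastic trim clips (up to 75 mm high), blue open bin 100 x 85 mm, 55 mm high, walls 3 mm, standing loose on the board; origin centre of its underside
- bin_low: NOT full: only three white clips on its floor, blue open bin 100 x 85 mm, 55 mm high, walls 3 mm, standing loose on the board; origin centre of its underside
- spool: red sewing-thread spool, 32 mm diameter, 40 mm tall, standing on the board between the tag row and the bin row; origin centre of its underside
- glue: yellow glue bottle with red cap, 44 mm diameter, 120 mm tall, beside the board on the left; origin centre of its underside
- tape: white tape roll lying flat, 90 mm across, 22 mm high, beside the board on the left; origin centre of its underside
- screwdriver: screwdriver lying on the table beside the board on the right, handle at its own -x end, no higher than 40 mm
- brush: glue brush lying on the board along its front edge, on the robot's side of the tags, handle at its own -x end, no higher than 40 mm
- pot: green glass pot with two brushes standing in it, 72 mm across, 135 mm tall overall, beside the board on the right; origin centre of its underside
Not all that is in view belongs to the job. Leave any red or yellow look-alike of the bin_full_3 alone.

How it is judged (in metres and radians):
At the end, for the whole second after the job is handed in: The tag in front of each full bin rests green face up (joint above +0.5 rad) and the tag in front of the nearly empty bin rests orange face up (joint below -0.5 rad), all tags at rest (below 0.15 rad/s) ((horizontal distance between bin_full_1 and pivot_a above 0.168 m or value of joint tag_a above 0.5 rad) and (horizontal distance between bin_full_1 and pivot_b above 0.168 m or value of joint tag_b above 0.5 rad) and (horizontal distance between bin_full_1 and pivot_c above 0.168 m or value of joint tag_c above 0.5 rad) and (horizontal distance between bin_full_1 and pivot_d above 0.168 m or value of joint tag_d above 0.5 rad) and (horizontal distance between bin_full_2 and pivot_a above 0.168 m or value of joint tag_a above 0.5 rad) and (horizontal distance between bin_full_2 and pivot_b above 0.168 m or value of joint tag_b above 0.5 rad) and (horizontal distance between bin_full_2 and pivot_c above 0.168 m or value of joint tag_c above 0.5 rad) and (horizontal distance between bin_full_2 and pivot_d above 0.168 m or value of joint tag_d above 0.5 rad) and (horizontal distance between bin_full_3 and pivot_a above 0.168 m or value of joint tag_a above 0.5 rad) and (horizontal distance between bin_full_3 and pivot_b above 0.168 m or value of joint tag_b above 0.5 rad) and (horizontal distance between bin_full_3 and pivot_c above 0.168 m or value of joint tag_c above 0.5 rad) and (horizontal distance between bin_full_3 and pivot_d above 0.168 m or value of joint tag_d above 0.5 rad) and (horizontal distance between bin_low and pivot_a above 0.168 m or value of joint tag_a below -0.5 rad) and (horizontal distance between bin_low and pivot_b above 0.168 m or value of joint tag_b below -0.5 rad) and (horizontal distance between bin_low and pivot_c above 0.168 m or value of joint tag_c below -0.5 rad) and (horizontal distance between bin_low and pivot_d above 0.168 m or value of joint tag_d below -0.5 rad) and velocity of joint tag_a between -0.15 and 0.15 rad/s and velocity of joint tag_b between -0.15 and 0.15 rad/s and velocity of joint tag_c between -0.15 and 0.15 rad/s and velocity of joint tag_d between -0.15 and 0.15 rad/s); the robot touches nothing.
It fails at once if a clip bin is lifted, carried or moved more than 15 mm (distance of any of bin_full_1, bin_full_2, bin_full_3, bin_low from where it was at the start of the episode above 0.015 m).
It fails at once if another thing on the bench (spool, glue, tape, screwdriver, brush, pot) is lifted, carried or moved more than 15 mm (distance of any of spool, glue, tape, screwdriver, brush, pot from where it was at the start of the episode above 0.015 m).
It fails at once if a tag is pinched, or pressed with more than 15 N (contact force between any of tag_a, tag_b, tag_c, tag_d and the fingers above 15 N).
It also fails if it takes over 58 s, if anything falls off the work surface, if the arm or the gripper's body presses on something with over 40 N, if the wrist force passes 120 N, or if a joint passes its speed limit or range.

### The arm

A 7-joint arm with a two-finger parallel gripper is mounted at the origin on the work surface. World frame = base frame: x ahead of the robot, y to its left, z up, the work surface at z = 0. Lengths are in m, angles in degrees, forces in N, time in s.
With the tool pointing down it reaches from about 0.35 to 0.775 m from the base axis. Payload 3.1 kg.
Tool frame: the origin (TCP) lies on the centre line of the jaws, within the pads' length; the fingertips stand 17 mm ahead of it and the grasp point (between the pads) lies 2 mm behind it (robot.tip_reach is the distance from the TCP to the fingertips, in m); z points along the fingers, y is the direction in which the jaws open and shut (so a half turn about z gives the same grasp; the last joint's range is limited). The gripper opens to 85 mm and grips with 20 to 120 N. Pads are 22 mm wide; open, the fingers measure 114 mm over their backs; the gripper's body (76 mm by 85 mm) begins 54 mm behind the grasp point. The pads swing forward as they close: fully open they stand 13 mm farther back than shut.
Start: joints at [69.632, 17.813, 0.802, 86.603, -0.252, 75.585, -1.558], TCP at [0.17, -0.523, 0.248] pointing down, gripper open.
Joint ranges: [-154.91, 154.91], [-16.99, 109.72], [-72.82, 74.43], [7.12, 147.25], [-82.49, 262.49], [11.32, 116.49], [-174.64, 174.64]. Speed limits (degrees/s): [159.86, 159.86, 180, 180, 180, 180, 180].

### API

Orientations are given as [roll, pitch, yaw] about the fixed x, y, z axes, in that order (R = Rz(yaw) Ry(pitch) Rx(roll)).
In Python, from station import robot, fingers, vision, workorder, recognise gives the robot as it stands. Calls block until the motion is done:
- robot.move_to(position, orientation): joint-space move of the TCP to a pose.
- robot.line_to(position, orientation=None, velocity=0.15, f_stop=None): straight line of the TCP; orientation=None keeps the orientation; velocity is the mean speed in m/s. With f_stop (N) it stops when the force on the tool has changed by that much, and returns True; else False.
- robot.move_j(angles): joint-space move.
- fingers.gripper_to(opening, force=None): opening from 0.0 (shut) to 1.0 (fully open); force is the grip in N (None keeps the last); returns when the fingers have stopped.
- robot.pause(seconds).
- robot.inverse_kinematics(position, orientation): joint angles nearest the present ones, or None.
- vision.grab_frame(name): name is "scene" or "top"; returns the picture (400x640x3 uint8, red, green, blue); there is no depth.
- vision.calibration(name): a dict with "mtx" (3x3 intrinsics, pixels), "k1" (the pictures are not rectified: a ray, as slopes to the right and down, at radius r is drawn at 1 + k1 r^2 times it, then the intrinsics apply), "extrinsics" (4x4, takes a point from world to camera coordinates). Camera axes: x right, y up, looking along -z (the intrinsics and any distortion apply to the point x, -y, -z); pixel columns grow to the right and rows downward; lengths in m; the calibration is good to about 2 mm. A picture is of the moment at which its call begins. calibration takes no time and is no camera call.
A pose or a line that the arm cannot do raises robot.PlanningError and nothing moves.
- workorder.close_job(): hands the job in, once; it reports no verdict.
Trained networks look in the newest picture that a camera, given by its name, has taken for a name from the list of things; names that differ only in an ending like _2 or _b are one class to them, and where a whole thing is asked for, a point or a joint stands for the part that bears it (a point fixed in the world has none). Each returns a list of dicts, best first, with "p" (0 to 1); they miss things now and then, are a little off and sometimes report something else, mostly with a low value. They report only what shows in the picture. A call takes as long as a camera call. They do not tell look-alikes from the thing itself.
- recognise(label, camera): "rect" ([centre column, centre row, width, height] in pixels, round what is visible of it).
Readings, each from a call of its own:
- robot.current_time_s(): time.
- robot.current_joint_positions(): joint angles.
- robot.current_dq(): joint speeds.
- robot.current_joint_torque(): joint torques, N m.
- robot.current_tool_pos(): TCP position.
- robot.current_eef_rot(): TCP orientation.
- robot.current_contact_force(): force on the tool from outside, world axes, zero at the start.
- robot.current_torque(): the same for the moment, N m.
- robot.current_finger_gap(): opening from 0.0 (shut) to 1.0 (fully open).
Only numpy, scipy, OpenCV 4.12 (cv2) and the standard library are available. Lean on these libraries where they do the work, as an engineer would, in place of code of your own. Each camera call takes 0.05 s, during which the arm holds its last target.

## Working session

There is one attempt and no reset: what is moved stays moved. The work goes in short steps, each a Python script; the robot and the scene stay as the last script left them, time stands still between calls to the robot, and variables do not carry over. Pictures are saved under pics/ and viewed, and the job is handed in when it is done.

```bash
ls; mkdir -p pics; cat > h.py <<'E'
import numpy as np, cv2
from station import robot, fingers, vision, workorder, recognise
def ray(cam,u,v):
    c=vision.calibration(cam);K=np.array(c["mtx"]);E=np.array(c["extrinsics"]);k=c["k1"]
    a=np.array([(u-K[0,2])/K[0,0],(v-K[1,2])/K[1,1]]);s=a.copy()
    for _ in range(30): s=a/(1+k*(s@s))
    d=E[:3,:3].T@np.array([s[0],-s[1],-1]);o=-E[:3,:3].T@E[:3,3]
    return o,d
def at_z(cam,u,v,z):
    o,d=ray(cam,u,v);return o+d*(z-o[2])/d[2]
def proj(cam,p):
    c=vision.calibration(cam);K=np.array(c["mtx"]);E=np.array(c["extrinsics"])
    q=E[:3,:3]@np.array(p)+E[:3,3];s=np.array([q[0],-q[1]])/-q[2];s=s*(1+c["k1"]*(s@s))
    return np.array([K[0,0]*s[0]+K[0,2],K[1,1]*s[1]+K[1,2]])
def save(cam,n):
    f=vision.grab_frame(cam);cv2.imwrite(f"pics/{n}.png",f[:,:,::-1]);return f
E
python3 - <<'E'
from h import *
for c in("scene","top"):
    save(c,c+"0")
    for l in("pivot_a","tag_a","bin_full_1","bin_low","spool","brush"):
        try:
            for r in recognise(l,c):print(c,l,round(r["p"],2),np.round(r["rect"]))
        except Exception as e:print(l,e)
print(robot.current_time_s(), robot.current_tool_pos(), robot.current_eef_rot(),robot.tip_reach)
E
```

```text
pics
scene pivot_a 0.85 [375. 201.  26.  29.]
scene pivot_a 0.8 [306. 210.  22.  28.]
scene pivot_a 0.74 [338. 209.  16.  31.]
scene pivot_a 0.55 [265. 216.  23.  32.]
scene pivot_a 0.44 [215. 229.   8.  25.]
scene tag_a 0.68 [308. 203.  16.  20.]
scene tag_a 0.67 [268. 209.  14.  17.]
scene tag_a 0.59 [378. 194.  14.  16.]
scene bin_full_1 0.78 [319. 244.  39.  39.]
scene bin_full_1 0.66 [189. 200.  39.  31.]
scene bin_full_1 0.63 [168. 242.  45.  40.]
scene bin_full_1 0.59 [356. 234.  41.  38.]
scene bin_low 0.69 [392. 228.  41.  32.]
scene brush 0.66 [300. 213.  55.  16.]
top pivot_a 0.75 [244. 202.  27.  21.]
top pivot_a 0.64 [341. 202.  20.  22.]
top pivot_a 0.63 [304. 202.  21.  28.]
top pivot_a 0.58 [390. 201.  21.  27.]
top pivot_a 0.31 [304. 198.  16.  16.]
top tag_a 0.63 [339. 200.  20.  20.]
top tag_a 0.61 [389. 200.  13.  18.]
top tag_a 0.51 [242. 197.  15.  21.]
top tag_a 0.5 [304. 198.  16.  19.]
top bin_full_1 0.88 [503. 209.  44.  46.]
top bin_full_1 0.79 [472. 290.  50.  57.]
top bin_full_1 0.71 [192. 146.  25.  20.]
top bin_full_1 0.69 [390. 149.  34.  40.]
top bin_full_1 0.61 [300. 149.  37.  39.]
top bin_full_1 0.57 [346. 151.  32.  38.]
top bin_full_1 0.32 [340. 200.  21.  24.]
top bin_low 0.74 [250. 153.  35.  40.]
top bin_low 0.2 [305. 198.  18.  18.]
top spool 0.63 [300. 180.   8.  14.]
top brush 0.98 [339. 224.  77.  17.]
0.7 [ 0.16982877 -0.52313499  0.24834144] [1.79996697e+02 3.25186578e-04 1.79850624e+01] 0.017
```

```bash
python3 - <<'E'
import cv2
a=cv2.imread("pics/scene0.png");cv2.imwrite("pics/s0c.png",cv2.resize(a[150:290,200:440],None,fx=3.3,fy=3.3,interpolation=2))
a=cv2.imread("pics/top0.png");cv2.imwrite("pics/t0c.png",cv2.resize(a[110:250,210:430],None,fx=3.6,fy=3.6,interpolation=2))
E
```

```text
(no output)
```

View pics/scene0.png

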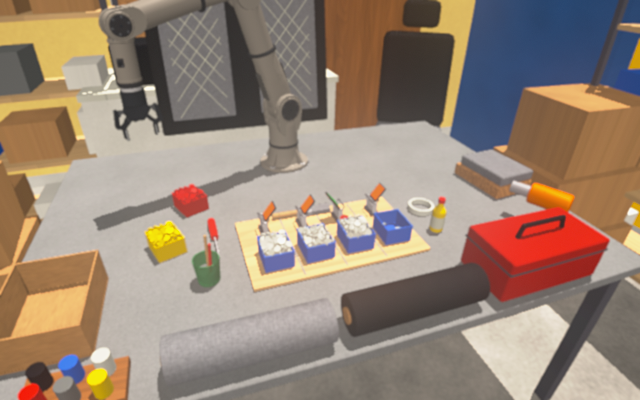

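View pics/top0.png

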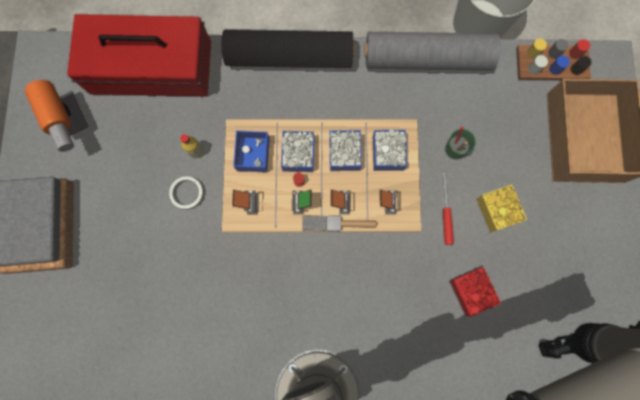

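```bash
sleep 1
```

```text
(no output)
```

View pics/s0c.png

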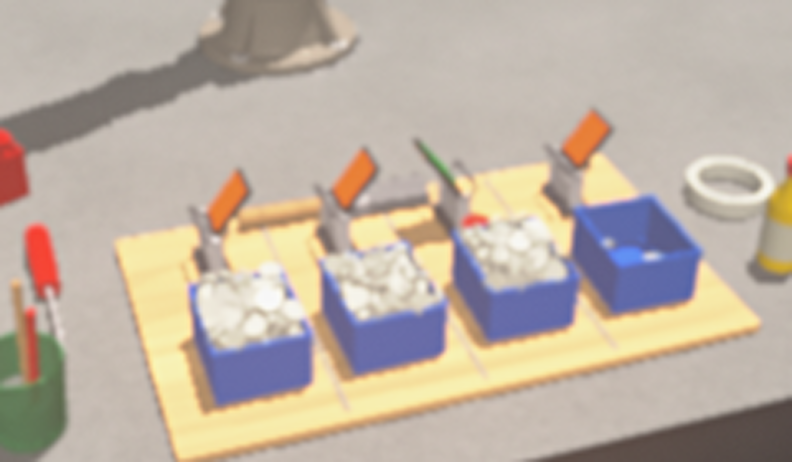

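View pics/t0c.png

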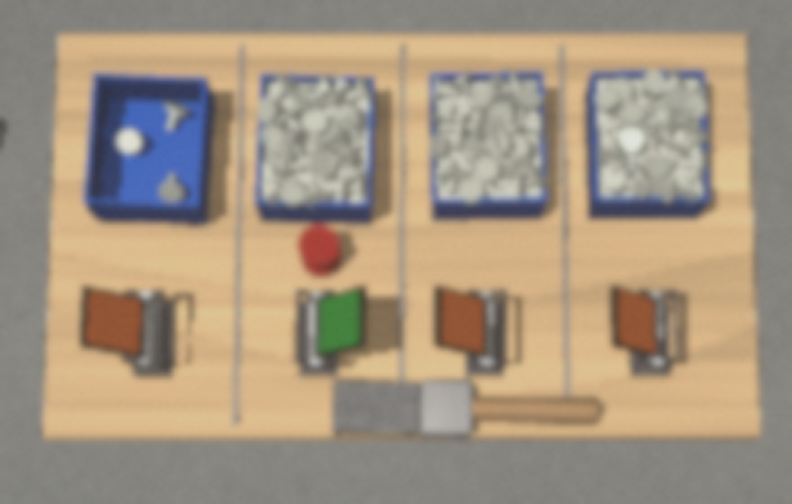

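The pictures agree with each other. From left to right in the top view:
- **Bay 1:** low bin (250,153), tag orange, which is right.
- **Bay 2:** full bin, tag green, which is right.
- **Bays 3 and 4:** full bins at (346,151) and (390,149), tags orange at (341,202) and (390,201). Both are wrong and must be pushed toward -y.

The red and yellow bins are off the board and play no part. Next I work out where things are.

```bash
python3 - <<'E'
from h import *
from scipy.optimize import least_squares
im=lambda x,y:(210+x/3.6,110+y/3.6)
C=[im(57,33),im(748,33),im(762,437),im(42,437)]
P=np.array([at_z("top",*c,z)[:2] for c,z in zip(C,(.012,)*4)]);print(np.round(P,3))
L=np.array([[.16,.27],[.16,-.27],[-.16,-.27],[-.16,.27]])
def T(q,l):
    c,s=np.cos(q[2]),np.sin(q[2]);return l@np.array([[c,s],[-s,c]])+q[:2]
q=least_squares(lambda q:(T(q,L)-P).ravel(),[.55,0,0]).x
print("board",q[:2],np.degrees(q[2]),np.round(T(q,L)-P,3))
for i,y in enumerate((.1875,.0625,-.0625,-.1875)):
    # predicted stand and tag pixels
    p=T(q,np.array([[-.085,y]]))[0]
    e=T(q,np.array([[-.085,y+.037]]))[0]
    print(i,p,"piv",proj("top",[*p,.057]),proj("scene",[*p,.057]),"edge L",proj("top",[*e,.104]),proj("scene",[*e,.104]))
# measured free-edge ends of tags (crop px)
for n,a,b,z in(("c",(436,289),(440,343),.104),("d",(613,289),(618,347),.104),("a",(84,289),(84,346),.104),("bgreen",(364,290),(363,344),.104)):
    print(n,at_z("top",*im(*a),z),at_z("top",*im(*b),z))
sc=lambda x,y:(200+x/3.3,150+y/3.3)
print(np.round([at_z("scene",*sc(365,148),.104),at_z("scene",*sc(238,170),.104),at_z("scene",*sc(120,243),.012),at_z("scene",*sc(758,325),.012),at_z("scene",*sc(180,461),.012)],3))
print("brush",at_z("top",339,216,.02),at_z("top",300,216,.02))
E
```

```text
[[ 0.733  0.271]
 [ 0.742 -0.27 ]
 [ 0.423 -0.275]
 [ 0.415  0.266]]
board [ 0.57831686 -0.00202991] 0.9137599746155919 [[ 0.001 -0.001]
 [ 0.     0.001]
 [-0.     0.   ]
 [-0.001 -0.   ]]
0 [0.49033753 0.18409071] piv [250.54495802 201.19228434] [370.47232166 199.46046431] edge L [233.13453066 197.68723276] [381.53440949 185.78781635]
1 [0.49233096 0.05910661] piv [297.9026836  201.17633418] [336.39271647 205.56085044] edge L [282.27809686 197.67331232] [347.44459864 191.53546677]
2 [ 0.49432439 -0.0658775 ] piv [345.21099064 201.15974304] [300.22591197 212.02584418] edge L [331.35545925 197.6577301 ] [311.20986899 197.64702156]
3 [ 0.49631782 -0.1908616 ] piv [392.5065446  201.14249905] [261.88594303 218.86916157] edge L [380.40756333 197.64047531] [272.73363739 204.13918758]
c [ 0.51295613 -0.02798777  0.104     ] [ 0.47402586 -0.03136125  0.104     ]
d [ 0.51491718 -0.15362087  0.104     ] [ 0.47311163 -0.15696074  0.104     ]
a [0.50903173 0.22156547 0.104     ] [0.46797319 0.21946642 0.104     ]
bgreen [0.51143014 0.02308913 0.104     ] [0.47246294 0.02294889 0.104     ]
[[ 0.477 -0.025  0.104]
 [ 0.48  -0.152  0.104]
 [ 0.433 -0.266  0.012]
 [ 0.737  0.269  0.012]
 [ 0.747 -0.263  0.012]]
brush [ 0.46037028 -0.0507106   0.02      ] [0.4587367  0.05472854 0.02      ]
```

Board fit residuals are about 1 mm, and both cameras agree on the tag edges. I'll do tag d first, with the fingers shut and the jaw axis along x.

```bash
cat >> h.py <<'E'
def push(px,py,ystart):
    o=[180,0,YAW]
    robot.move_to([px,ystart,.20],o)
    robot.line_to([px,ystart,.092+.017],velocity=.12,f_stop=6)
    print("down",robot.current_tool_pos(),robot.current_contact_force())
    r=robot.line_to([px,py-.012,.109],velocity=.05,f_stop=6)
    print("pushed",r,robot.current_tool_pos(),robot.current_contact_force())
    robot.pause(.3)
    robot.line_to([px,py+.01,.109],velocity=.1)
    robot.line_to([px,py+.01,.20],velocity=.15)
    print(robot.current_time_s())
YAW=90
E
python3 - <<'E'
from h import *
import h
fingers.gripper_to(0.0)
for y in(90,-90):
    print(y,robot.inverse_kinematics([.496,-.12,.2],[180,0,y]),robot.inverse_kinematics([.494,-.003,.109],[180,0,y]))
print(robot.current_joint_positions())
f=robot.move_to([.49,-.12,.25],[180,0,90])
save("top","t1");save("scene","s1");print(robot.current_joint_positions(),robot.current_tool_pos(),robot.current_time_s())
import cv2
a=cv2.imread("pics/scene0.png");a=cv2.imread("pics/s1.png");cv2.imwrite("pics/s1c.png",cv2.resize(a[110:290,200:440],None,fx=3.3,fy=3.3))
E
```

```text
90 [ 39.10748467  18.40010843 -34.68719398  96.17851169  11.10213773
  68.88954014   1.77111673] [ 29.08118662  23.54581412 -39.07522667 105.31334206  17.42519091
  57.23299474 -17.22207829]
-90 [  21.72362627   15.68215547  -12.40157331   96.81757734    3.59244198
   67.88810373 -171.583612  ] [ -49.03890204   31.13379547   64.70594173  108.05050806  -32.09390638
   61.62346874 -151.34437298]
[69.62983138 17.815281    0.80221461 86.6000264  -0.25239518 75.58358179
 -1.55873392]
[ 39.84100994  15.44720425 -34.60667012  92.32402768   9.03960725
  75.06846855   3.67431147] [ 0.48965011 -0.12177222  0.24979093] 3.4333
```

View pics/s1c.png

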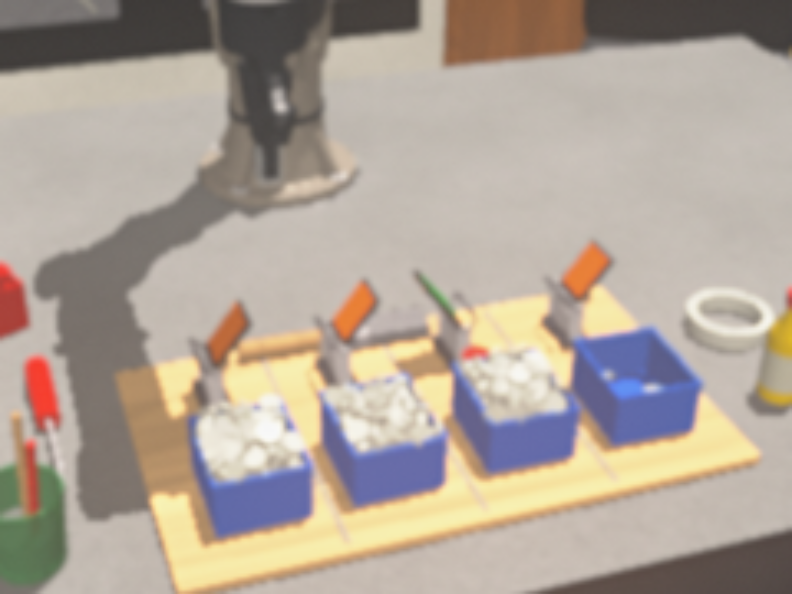

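The shut finger hangs above the board at about (272,140) in the crop. It is narrow and clear of everything, so I'll push tag d.

```bash
python3 - <<'E'
from h import *
push(.496,-.191,-.118)
save("scene","s2");save("top","t2")
a=cv2.imread("pics/s2.png");cv2.imwrite("pics/s2c.png",cv2.resize(a[110:290,200:440],None,fx=3.3,fy=3.3))
E
```

```text
down [ 0.49696137 -0.11810854  0.1100699 ] [-0.71422537 -0.47437713  0.05551981]
pushed False [ 0.49607078 -0.20260945  0.10902879] [ 0.65791207 -0.37776187  0.61441463]
7.9333
```

View pics/s2c.png

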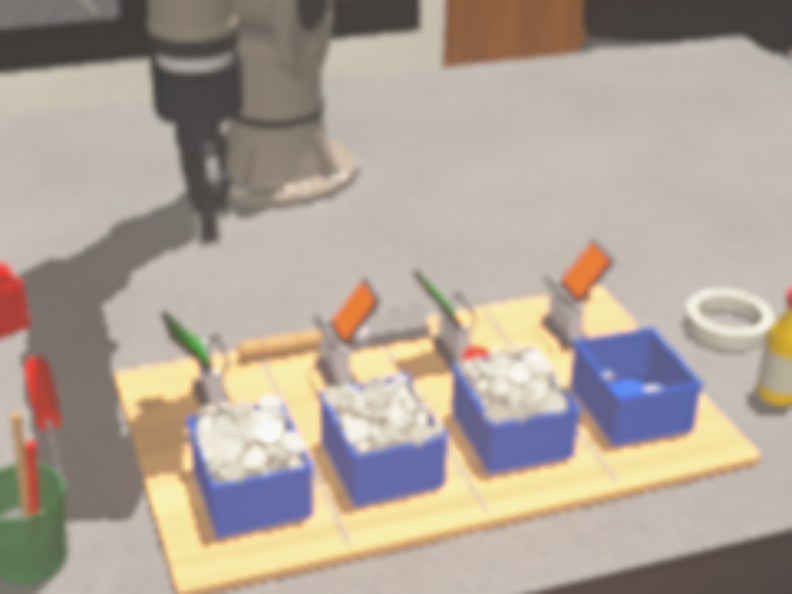

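Tag d now leans right with its green face up (edge at about (165,315) in the crop). Tag c is next.

```bash
python3 - <<'E'
from h import *
push(.494,-.066,-.002)
robot.line_to([.42,-.1,.28],velocity=.2)
robot.move_j([69.632, 17.813, 0.802, 86.603, -0.252, 75.585, -1.558])
save("scene","s3");save("top","t3")
print(robot.current_time_s())
a=cv2.imread("pics/s3.png");a=cv2.resize(a[150:270,210:430],None,fx=2.7,fy=2.4)
b=cv2.imread("pics/t3.png");b=cv2.resize(b[110:240,210:430],None,fx=2.7,fy=2.4)
cv2.imwrite("pics/f3.png",np.vstack([a,b])[:600])
E
```

```text
down [ 0.49471372 -0.00222117  0.10960875] [ 0.18603384 -0.06198305 -0.58859055]
pushed False [ 0.49404661 -0.07754539  0.1090436 ] [-0.06660181  0.33704434  0.31652448]
12.7833
15.4167
```

View pics/f3.png

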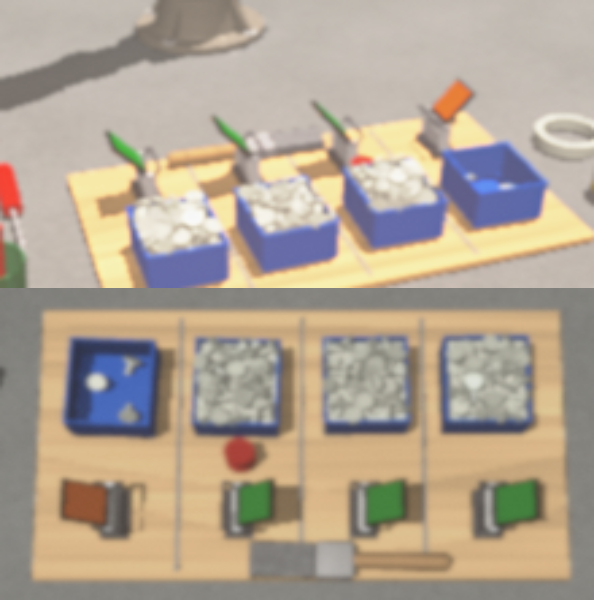

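Both views show green tags in front of the three full bins and an orange tag in front of the low bin. Bins, spool and brush are where they were, and the arm is clear.

```bash
python3 -c "
from h import *
workorder.close_job();print(robot.current_time_s())"
```

```text
the job is handed in; nothing more can be done
the job is handed in; nothing more can be done
```

The stock board is set right and the job is handed in. The last check was at 15.4 s of the 58 s allowed; handing in gave no verdict.

- **What I did:** Two tags were wrong, the ones in front of the two right-hand full bins, both showing orange. With the gripper shut, I pushed each one sideways until it dropped against its other stop. Neither push reached the 6 N stop I had set, against the 15 N limit.
- **Last checks:** The final pictures from both cameras show the three full bins with green tags and the nearly empty bin with its orange tag. By eye, the bins, spool and brush had not moved. The arm was back at its start pose, touching nothing.
- **Not measured:** I judged the tag positions from the pictures only, because there was no joint reading for them. I did not compare the glue, tape, screwdriver and pot before and after, but the finger worked only over the tag row.

No check failed or disagreed.

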